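# Third hand: hold the acrylic rod against the stand's base plate

## Task

Help me put this acrylic stand together: roll the loose rod over the assembly board until its brass insert faces straight up, like the one on the rod already fastened. Then, without lifting it off the board, slide it up square to the free hole in the upright base plate and press its end gently against the plate, centred on the hole, with a steady push of about 10 N. Finish while still holding it there, gripped around its body and pressing, so that I can drive the screw from behind; leave the other things on the bench where they are.

Things in the scene. Friction and masses are not known exactly. Their poses are not given: they have to be found in the camera images.
- rod_center (a point): Centre of the loose rod: frosted acrylic, round, 32 mm diameter, 200 mm long, 0.19 kg, lying on the grey board, free to roll. Its x axis runs along the rod towards the end that goes against the base plate (100 mm from here), its z axis points out of the side on which the brass insert sits. The rod rolls without slip when it is pushed sideways (one turn in 100 mm); closed between two fingers it slides without turning.
- rod_insert (a point): Centre of the 17 mm brass insert with a dark screw hole in it, set flush in the side of the loose rod: 16 mm out from the axis (the rod's z), 55 mm from the rod's centre on the side away from the base plate. Same axes as rod_center.
- rod_end (a point): Centre of the loose rod's flat end that goes against the base plate. Same axes as rod_center.
- rod: The loose rod itself; the origin and axes are those of rod_center.
- hole (a point): Centre of the free 11 mm screw hole on the near face of the base plate, the one the rod must be pressed on. x axis: square into the plate, the direction to push; z up. 16 mm above the board's top, as high as the axis of a rod lying on the board. The other hole, 75 mm along -y, has the fastened rod on it.
- plate: Base plate of the stand: clear acrylic, 190 x 100 x 10 mm, standing on its long edge in the board's slot, backed by two aluminium angles; rigid and fixed, its top edge 93 mm above the board. Origin and axes are those of hole; the plate reaches 77 mm to its +y and 113 mm to its -y side.
- board: Grey plastic assembly board, 380 mm (x) x 320 mm (y) x 18 mm, fixed to the bench, top 18 mm above the bench. Origin: centre of its underside. x axis: towards the base plate, whose near face is at x = 130 mm; the hole is at y = -50 mm. The free surface for rolling lies on the +y side of the hole.
- fastened_insert (a point): Brass insert on top of the rod already fastened to the plate: same kind of rod, lying on the board parallel to where the loose rod goes, its axis 75 mm to the -y side of the free hole.
- wash_bottle: White wash bottle with a bent spout, 82 mm diameter, 180 mm high, on the bench; bystander. Origin: centre of its underside.
- tube_rack: White test tube rack, 105 x 250 x 64 mm with a few tubes up to 95 mm high; bystander. Origin: centre of its underside.
- screwdriver: Screwdriver, 190 mm long, lying on the bench behind the base plate; bystander. Origin: middle of its underside.
- top_plate: Top plate of the stand, clear acrylic 50 x 150 x 12 mm, lying flat on the bench beside the board; bystander. Origin: centre of its underside.

How it is judged:
By the outcome, as a careful person would: the job done as asked, in the order asked, and still so for the second after the job is handed in, while the arm keeps its last pose, push and grip.
It also fails if it takes over 48 s, if anything falls off the work surface, if the arm or the gripper's body presses on something with over 40 N, if the wrist force passes 120 N, or if a joint passes its speed limit or range.

## Robot

A 6-joint arm with a two-finger parallel gripper is mounted at the origin on the work surface. World frame = base frame: x ahead of the robot, y to its left, z up, the work surface at z = 0. Lengths are in m, angles in rad, forces in N, time in s.
With the tool pointing down it reaches from about 0.35 to 0.975 m from the base axis. Payload 4.9 kg.
Tool frame: the origin (TCP) lies midway between the tips of the shut fingers; the grasp point (between the pads) lies ctrl.grip_point_offset behind it (ctrl.grip_point_offset is the distance from the TCP to the grasp point, in m); x points along the fingers, y is the direction in which the jaws open and shut, and the axes are right-handed (so a half turn about x gives the same grasp; the last joint's range is limited). The gripper opens to 85 mm and grips with 20 to 120 N. Pads are 22 mm wide; open, the fingers measure 114 mm over their backs; the gripper's body (76 mm by 85 mm) begins 54 mm behind the grasp point. The pads swing forward as they close: fully open they stand 13 mm farther back than shut.
Start: joints at [-1.219, 0.053, 1.613, -0, 1.476, -0.119], TCP at [0.283, -0.557, 0.231] pointing down, gripper open.
Joint ranges: [-3.01, 3.01], [-1.01, 2.22], [0.06, 2.58], [-1.02, 4.17], [0.09, 2.62], [-3.14, 3.14]. Speed limits (rad/s): [2.57, 2.57, 3.14, 3.14, 3.14, 3.14].

## Interface

Orientations are given as a rotation vector (axis times angle).
In Python, from station import ctrl gives the robot as it stands. The module is installed in compiled form; this text tells all that it offers.
- The arm moves only by the tool drive_tool, never from a script. Its argument "commands" is text: rows parted by semicolons, each of 5 numbers parted by spaces: the closure, from -1 (fully open) to 1 (shut), so that 0 is half open, then the shift along the tool's x, y, z in units of 40 mm (1.0 is 40 mm), then the turn about the tool's x in units of 5 degrees (1.0 is 5 degrees). A call has 1 to 8 rows; each row is the pose to reach, as a shift and turn from the pose commanded when the call began, along the tool's axes at that moment; what a row does not reach only later rows make up. A row lasts 1/12 s, in which the tool goes at most 41.7 mm and 7.16 degrees, less where a joint would pass 70% of its speed; a pose out of reach is approached as far as the arm can. A call with a gripper value outside its range is refused whole. The fingers move at their own pace and stop on an object; "newtons" is the grip in N (left out, the last holds). Time passes only in rows, so rows that repeat a pose let the fingers close. It gives the time, the measured TCP pose, the force and the opening at its end, in the units of the state.
- ctrl.get_obs(): the state, without advancing time (a new reading comes with each control period).
- ctrl.get_image(name): name is "side" or "top" or "wrist"; returns (picture, depth): 384x512x3 uint8, blue, green, red; 384x512 float32, m along the optical axis (not along the pixel's ray), 0 where there is no reading.
- ctrl.camera_info(name): a dict with "K" (3x3 intrinsics, pixels), "T" (4x4, takes a point from camera to world coordinates). Camera axes: x right, y down, z forward; pixel columns grow to the right and rows downward; lengths in m; the calibration is good to about 2 mm. A picture is of the moment at which its call begins: read the wrist's pose just before it. camera_info takes no time and is no camera call; for the wrist camera it gives the pose at the moment of the call.
- ctrl.finish_job(): hands the job in, once; it reports no verdict.
The state is a dict: "t": time; "q": joint angles; "dq": joint speeds; "effort": joint torques, N m; "tool_pos": TCP position; "tool_rot": TCP orientation; "contact_force": force on the tool from outside, world axes, zero at the start; "wrist_torque": the same for the moment, N m; "opening": finger opening in m.
Only numpy, scipy, OpenCV 4.12 (cv2) and the standard library are available. Lean on these libraries where they do the work, as an engineer would, in place of code of your own. Each camera call takes 0.05 s, during which the arm holds its last target.

## Working session

There is one attempt and no reset: what is moved stays moved. The work goes in short steps, Python scripts to look and compute and a tool call to move; the robot and the scene stay as the last step left them, time stands still between calls to the robot, and variables do not carry over. Pictures are saved under pics/ and viewed, and the job is handed in when it is done.

Besides the shell and the picture viewer there is one more tool, called after ">>>" in YAML: its name, and indented under it one key for each argument. drive_tool: Moves the arm, as the interface text tells. Its arguments: {"type":"object","properties":{"commands":{"type":"string"},"newtons":{"type":"number"}},"required":["commands"]}

```bash
mkdir -p pics; python3 - <<'E'
from station import ctrl
import cv2,numpy as np
print(ctrl.get_obs()); print(ctrl.grip_point_offset)
for n in("side","top"):
    im,d=ctrl.get_image(n); cv2.imwrite(f"pics/{n}0.png",im); np.save(f"{n}0.npy",d); i=ctrl.camera_info(n); print(n,i["K"].tolist(),np.round(i["T"],4).tolist())
E
```

```text
{'t': 0.0, 'q': array([-1.21900512e+00,  5.33598184e-02,  1.61431358e+00,  1.07045292e-05,
        1.47596183e+00, -1.19009294e-01]), 'dq': array([ 0.0006587 , -0.00161124, -0.00028498,  0.00217184,  0.00019055,
        0.00087214]), 'effort': array([-2.50874378e-03, -3.93679547e+01, -3.70182431e+01, -3.83768902e-04,
        6.81197052e-03,  3.58079390e-06]), 'tool_pos': array([ 0.28328241, -0.5564178 ,  0.23004947]), 'tool_rot': array([ 1.95971052,  0.47213003, -1.96016728]), 'contact_force': array([ 0.32735923, -0.66673183, -0.1050935 ]), 'wrist_torque': array([ 0.01811331, -0.00977407, -0.01173205]), 'opening': 0.08543411460550913}
0.0187
side [[357.14554653257426, 0.0, 257.4803997840906], [0.0, 357.14554653257426, 193.60114141262022], [0.0, 0.0, 1.0]] [[-0.9957, -0.0578, 0.0723, 0.5078], [-0.0916, 0.7312, -0.676, 0.6667], [-0.0138, -0.6797, -0.7333, 0.7933], [0.0, 0.0, 0.0, 1.0]]
top [[364.6388847714742, 0.0, 256.10682423546183], [0.0, 364.6388847714742, 190.20750338411264], [0.0, 0.0, 1.0]] [[0.0007, -0.997, 0.0769, 0.5037], [-0.9997, 0.0011, 0.0234, -0.0166], [-0.0234, -0.0769, -0.9968, 1.34], [0.0, 0.0, 0.0, 1.0]]
```

View pics/side0.png

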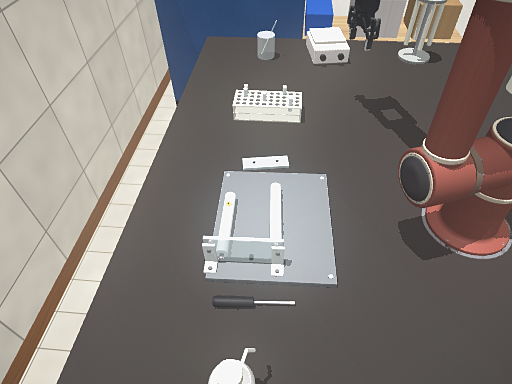

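View pics/top0.png

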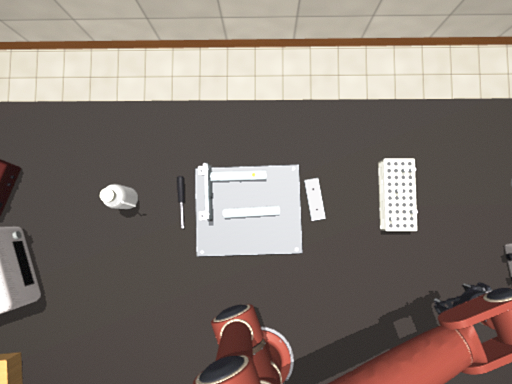

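The top view shows the board at about (248,210) and the plate on its left edge (u≈203), so the board's x axis runs along world +y. The loose rod is at about (250,212), and the fastened rod is at (238,176) with its brass insert at (253,175). I'll zoom in next.

```bash
python3 - <<'E'
import cv2,numpy as np
a=cv2.imread("pics/top0.png")[155:265,185:310]; b=cv2.imread("pics/side0.png")[160:290,190:345]
cv2.imwrite("pics/topz.png",cv2.resize(a,None,fx=5,fy=5,interpolation=cv2.INTER_CUBIC))
cv2.imwrite("pics/sidez.png",cv2.resize(b,None,fx=4.5,fy=4.5,interpolation=cv2.INTER_CUBIC))
E
```

```text
(no output)
```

View pics/topz.png

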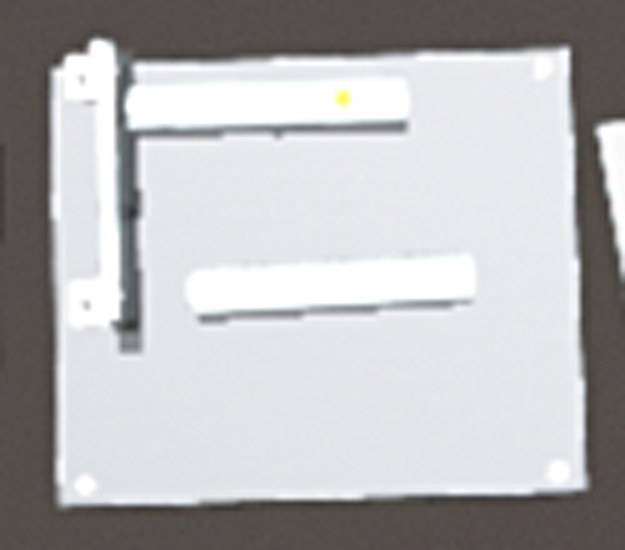

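View pics/sidez.png

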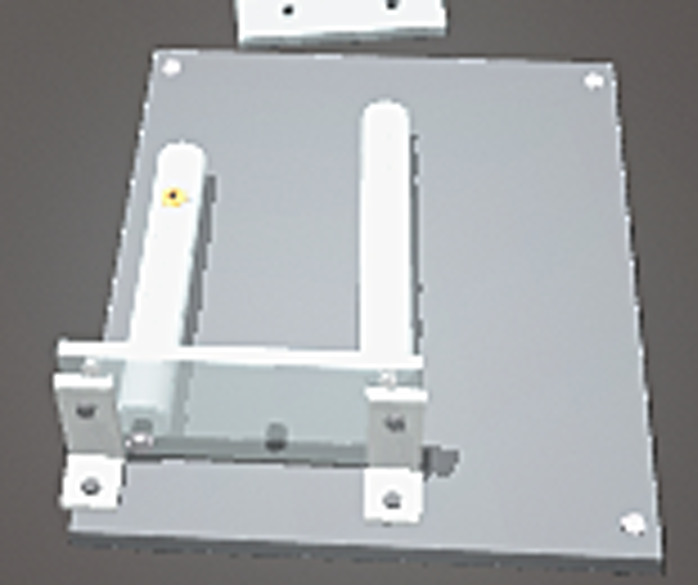

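```bash
cat > h.py <<'E'
from station import ctrl
import cv2,numpy as np
from scipy.spatial.transform import Rotation as R
def pix2plane(info,uv,z):
    K,T=np.array(info["K"]),np.array(info["T"])
    p=np.c_[np.atleast_2d(uv),np.ones(len(np.atleast_2d(uv)))]@np.linalg.inv(K).T@T[:3,:3].T
    o=T[:3,3]; return o+p*((z-o[2])/p[:,2])[:,None]
def proj(info,P):
    K,T=np.array(info["K"]),np.array(info["T"]); P=np.atleast_2d(P)
    c=(P-T[:3,3])@T[:3,:3]; c=c@K.T; return c[:,:2]/c[:,2:]
E
python3 - <<'E'
from h import *
t=ctrl.camera_info("top"); s=ctrl.camera_info("side")
f=lambda a,z:np.round(pix2plane(t,np.array(a)/5+[185-.4,155-.4],z),4)
g=lambda a,z:np.round(pix2plane(s,np.array(a)/4.5+[190-.4,160-.4],z),4)
print("board top",f([(52,68),(568,48),(588,490),(60,505)],.018))
print("board side",g([(157,50),(612,64),(662,555),(70,532)],.018))
print("rod ends top axis z",f([(190,293),(472,276)],.034), "upper ridge")
print("fast rod",f([(126,106),(408,101),(343,98)],.05))
print("side fast ins",g([(172,196)],.05),"rod far end",g([(386,102),(180,145)],.045))
print("hole side",g([(277,437)],.034))
d=np.load("top0.npy")
print(d[150:270:6,190:310:6].round(3)[:4])
E
```

```text
board top [[ 0.687   0.2387  0.018 ]
 [ 0.7007 -0.1391  0.018 ]
 [ 0.3816 -0.1508  0.018 ]
 [ 0.3698  0.2286  0.018 ]]
board side [[ 0.697  -0.1378  0.018 ]
 [ 0.3808 -0.1482  0.018 ]
 [ 0.3683  0.2275  0.018 ]
 [ 0.6857  0.2404  0.018 ]]
rod ends top axis z [[ 0.522   0.134   0.034 ]
 [ 0.5342 -0.0679  0.034 ]] upper ridge
fast rod [[ 0.6551  0.179   0.05  ]
 [ 0.6583 -0.0223  0.05  ]
 [ 0.6605  0.024   0.05  ]]
side fast ins [[0.6598 0.0239 0.05  ]] rod far end [[ 0.5333 -0.0726  0.045 ]
 [ 0.6621 -0.0238  0.045 ]]
hole side [[0.5788 0.1815 0.034 ]]
[[1.363 1.364 1.36  1.365 1.358 1.36  1.358 1.359 1.355 1.357 1.356 1.358
  1.362 1.361 1.352 1.353 1.351 1.354 1.355 1.349]
 [1.356 1.357 1.361 1.353 1.359 1.359 1.36  1.357 1.354 1.354 1.351 1.349
  1.352 1.359 1.355 1.347 1.356 1.351 1.356 1.348]
 [1.357 1.359 1.357 1.354 1.359 1.359 1.354 1.357 1.35  1.352 1.351 1.352
  1.353 1.351 1.349 1.349 1.349 1.351 1.344 1.35 ]
 [1.359 1.353 1.329 1.254 1.333 1.34  1.338 1.333 1.334 1.332 1.328 1.328
  1.33  1.332 1.335 1.329 1.331 1.325 1.329 1.345]]
```

```bash
python3 - <<'E'
from h import *
o=ctrl.get_obs(); M=R.from_rotvec(o["tool_rot"]).as_matrix(); print(M.round(4))
w=ctrl.camera_info("wrist"); T=np.array(w["T"]); print(np.array(w["K"]).round(1)); print((M.T@(T[:3,3]-o["tool_pos"])).round(4)); print((M.T@T[:3,:3]).round(3))
tgt=np.array([.528,.033,.25]); print("shift units",M.T@(tgt-o["tool_pos"])/.04)
E
```

```text
[[-7.000e-04  4.536e-01 -8.912e-01]
 [ 1.800e-03 -8.912e-01 -4.536e-01]
 [-1.000e+00 -1.900e-03 -2.000e-04]]
[[330.2   0.  257.7]
 [  0.  330.2 186.5]
 [  0.    0.    1. ]]
[-0.142  -0.0003 -0.083 ]
[[ 0.001 -0.319  0.948]
 [ 1.     0.001 -0.001]
 [-0.     0.948  0.319]]
shift units [ -0.47365317 -10.35908443 -12.13660533]
```

>>> drive_tool:
  commands: "-1 0.78 -10.2 -12.25 -13.1;-1 0.78 -10.2 -12.25 -13.1;-1 0.78 -10.2 -12.25 -13.1;-1 0.78 -10.2 -12.25 -13.1;-1 0.78 -10.2 -12.25 -13.1;-1 0.78 -10.2 -12.25 -13.1;-1 0.78 -10.2 -12.25 -13.1;-1 0.78 -10.2 -12.25 -13.1"

```text
t: 0.77
tool_pos: [0.415, -0.249, 0.2145]
tool_rot: [1.278, 1.163, -1.278]
contact_force: [0.1, 0.2, -0.4]
opening: 0.0854
```

```bash
cat >> h.py <<'E'
def shift(tgt,yaw_y=None,o=None):
    # yaw_y: wanted world angle (deg) of tool y
    o=o or ctrl.get_obs(); M=R.from_rotvec(o["tool_rot"]).as_matrix()
    a=np.degrees(np.arctan2(M[1,1],M[0,1])); 
    print("t",round(o["t"],2),"pos",o["tool_pos"].round(4),"yawy",round(a,2),"F",o["contact_force"].round(1),"open",round(o["opening"],4))
    print("units",(M.T@(np.array(tgt)-o["tool_pos"])/.04).round(3), "turn", None if yaw_y is None else round(-(yaw_y-a)/5,3))
E
python3 -c "
from h import *
shift([.535,.03,.2],2.5)"
```

```text
t 0.77 pos [ 0.415  -0.249   0.2145] yawy -5.4 F [ 0.1  0.2 -0.4] open 0.0854
units [ 0.364  2.331 -7.226] turn -1.581
```

>>> drive_tool:
  commands: "-1 0.36 2.3 -7.2 -1.58;-1 0.36 2.3 -7.2 -1.58;-1 0.36 2.3 -7.2 -1.58;-1 0.36 2.3 -7.2 -1.58;-1 0.36 2.3 -7.2 -1.58;-1 0.36 2.3 -7.2 -1.58;-1 0.36 2.3 -7.2 -1.58;-1 0.36 2.3 -7.2 -1.58"

```text
t: 1.43
tool_pos: [0.5358, 0.031, 0.1998]
tool_rot: [1.179, 1.231, -1.177]
contact_force: [0.2, -0.8, 0.7]
opening: 0.0854
```

```bash
python3 -c "
from h import *
shift([.535,.03,.2],2.5)
im,d=ctrl.get_image('wrist');cv2.imwrite('pics/w1.png',im);np.save('w1d.npy',d)"
```

```text
t 1.43 pos [0.5358 0.031  0.1998] yawy 2.45 F [ 0.2 -0.8  0.7] open 0.0854
units [-0.005 -0.021  0.025] turn -0.01
```

View pics/w1.png

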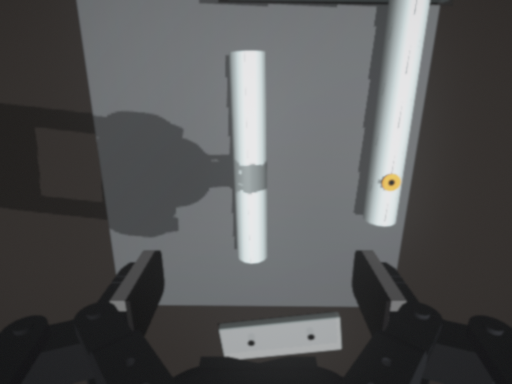

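The wrist view shows the loose rod from (248,53) to (252,262) with no insert visible, so it faces down. The fastened insert is at (391,182) and the plate's foot is along v≈2.

```bash
python3 - <<'E'
from h import *
w=ctrl.camera_info("wrist"); im=cv2.imread("pics/w1.png"); g=cv2.cvtColor(im,cv2.COLOR_BGR2GRAY).astype(float)
pts=[];pf=[]
for v in list(range(60,160,5))+list(range(195,256,5)):
    r=g[v]; 
    s=r[205:300]; idx=np.where(s>150)[0]+205
    if len(idx): pts.append(((idx[0]+idx[-1])/2,v))
    s=r[330:450]; idx=np.where(s>150)[0]+330
    if len(idx): pf.append((idx[0],idx[-1],v))
P=pix2plane(w,np.array(pts),.034)
# silhouette centreline lies close to axis plane; x vs y fit
c=np.polyfit(P[:,1],P[:,0],1); print("rod x=",c, "angle",np.degrees(np.arctan(c[0])), "resid",np.std(P[:,0]-np.polyval(c,P[:,1])))
pf=np.array(pf); Q=pix2plane(w,np.c_[(pf[:,0]+pf[:,1])/2,pf[:,2]],.034); k=(pf[:,2]<215); c2=np.polyfit(Q[k,1],Q[k,0],1); print("fast",c2,np.std(Q[k,0]-np.polyval(c2,Q[k,1])))
print("fast insert",pix2plane(w,(391,182),.05))
print("near end (z .034) ", pix2plane(w,[(248,53),(252,262),(252,255)],.034))
print("board near edge",pix2plane(w,[(117,305),(396,305)],.018))
print("plate foot",pix2plane(w,[(225,2),(350,3)],.018))
print(g[262-15:262+12,252].astype(int), g[40:64,248].astype(int))
E
python3 - <<'E'
import cv2
im=cv2.imread("pics/w1.png"); cv2.imwrite("pics/w1z.png",cv2.resize(im[0:280,190:440],None,fx=2.1,fy=2.1,interpolation=cv2.INTER_CUBIC))
E
```

```text
rod x= [-0.05940369  0.53092523] angle -3.399585750159823 resid 0.0002056817656045292
fast [-0.02880745  0.66375234] 0.0001930719717044572
fast insert [[0.6600088  0.02566265 0.05      ]]
near end (z .034)  [[ 0.52333527  0.13184854  0.034     ]
 [ 0.53466274 -0.07431568  0.034     ]
 [ 0.53434171 -0.06589557  0.034     ]]
board near edge [[ 0.37844379 -0.14876545  0.018     ]
 [ 0.70556868 -0.13389691  0.018     ]]
plate foot [[0.50136697 0.17324933 0.018     ]
 [0.61028043 0.17717118 0.018     ]]
[231 231 231 231 231 231 231 231 231 231 231 230 230 229 228 218 178 137
 119 116 115 115 115 115 115 115 115] [119 119 119 119 119 120 120 120 122 137 175 214 226 229 229 229 229 229
 230 230 230 230 230 230]
```

View pics/w1z.png

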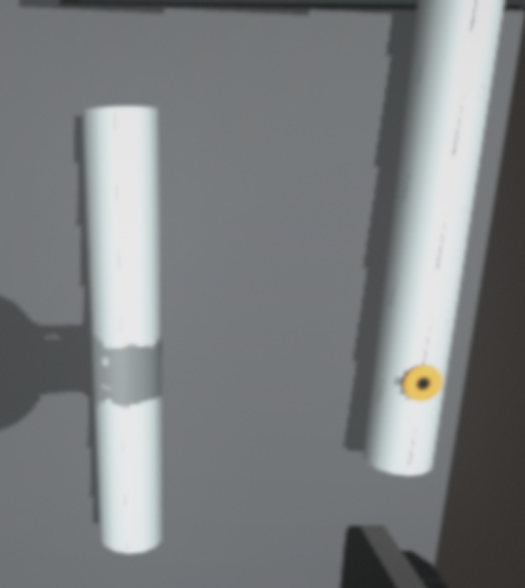

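```bash
python3 - <<'E'
from h import *
o=ctrl.get_obs(); print(o["q"].round(3))
T=np.array(ctrl.camera_info("wrist")["T"]); M=R.from_rotvec(o["tool_rot"]).as_matrix(); p=o["tool_pos"]
tc=np.r_[M.T@(T[:3,3]-p)]; Rc=M.T@T[:3,:3]
K=ctrl.camera_info("wrist")["K"]
for flip in(0,1):
  for z in (.024,.08,.12):
    M2=M@R.from_euler('x',180*flip,degrees=True).as_matrix()
    P=np.array([.529,.0315,z]); T2=np.eye(4); T2[:3,:3]=M2@Rc; T2[:3,3]=P+M2@tc
    print(flip,z,proj(dict(K=K,T=T2),[[.5325,-.0235,.05],[.529,.0315,.05],[.526,.1315,.034],[.58,.176,.034]]).round(0).tolist())
E
```

```text
[-0.083 -0.138  1.851  0.002  1.43  -0.126]
0 0.024 [[258.0, 388.0], [256.0, 287.0], [259.0, 25.0], [433.0, -119.0]]
0 0.08 [[258.0, 308.0], [256.0, 228.0], [259.0, 41.0], [375.0, -54.0]]
0 0.12 [[258.0, 272.0], [257.0, 203.0], [259.0, 47.0], [352.0, -29.0]]
1 0.024 [[252.0, 157.0], [256.0, 287.0], [254.0, 423.0], [160.0, 474.0]]
1 0.08 [[254.0, 132.0], [256.0, 228.0], [255.0, 345.0], [181.0, 389.0]]
1 0.12 [[255.0, 121.0], [257.0, 202.0], [255.0, 308.0], [191.0, 348.0]]
```

>>> drive_tool:
  commands: "-0.2 1 -0.17 0 -0.19;-0.2 2 -0.17 0 -0.19;-0.2 2.8 -0.17 0 -0.19;-0.2 3.5 -0.17 0 -0.19;-0.2 4 -0.17 0 -0.19;-0.2 4.39 -0.17 0 -0.19;-0.2 4.39 -0.17 0 -0.19"
  newtons: 20

```text
t: 2.07
tool_pos: [0.5245, 0.0254, 0.0206]
tool_rot: [1.166, 1.241, -1.176]
contact_force: [-0.7, 0.7, -0.2]
opening: 0.051
```

```bash
python3 -c "
from h import *
shift([.529,.0315,.024],3.4)
im,d=ctrl.get_image('wrist');cv2.imwrite('pics/w2.png',im)"
```

```text
t 2.07 pos [0.5245 0.0254 0.0206] yawy 3.06 F [-0.7  0.7 -0.2] open 0.051
units [-0.085  0.121 -0.147] turn -0.067
```

View pics/w2.png

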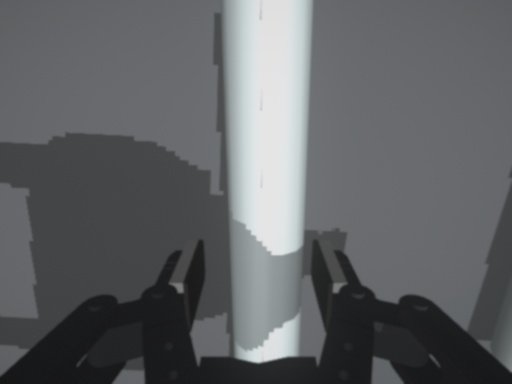

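>>> drive_tool:
  commands: "0.1 -0.08 0.1 -0.15 -0.06;0.1 -0.08 0.25 -0.15 -0.06;0.1 -0.08 0.45 -0.15 -0.06;0.1 -0.08 0.65 -0.15 -0.06;0.1 -0.08 0.85 -0.15 -0.06;0.1 -0.08 1.0 -0.15 -0.06;0.1 -0.08 1.1 -0.15 -0.06;0.1 -0.08 1.15 -0.15 -0.06"

```text
t: 2.78
tool_pos: [0.5748, 0.0345, 0.0283]
tool_rot: [1.165, 1.237, -1.165]
contact_force: [0.1, -0.4, 0.7]
opening: 0.0386
```

```bash
python3 -c "
from h import *
print(R.from_rotvec(ctrl.get_obs()['tool_rot']).as_matrix().round(4))
shift([.584,.0315,.024],3.4)
im,d=ctrl.get_image('wrist');cv2.imwrite('pics/w3.png',im)
shift([.584,.0315,.024],3.4)
"
```

```text
[[ 2.000e-04  9.982e-01  5.980e-02]
 [-0.000e+00  5.980e-02 -9.982e-01]
 [-1.000e+00  2.000e-04  0.000e+00]]
t 2.78 pos [0.5748 0.0345 0.0283] yawy 3.43 F [ 0.1 -0.4  0.7] open 0.0386
units [0.107 0.225 0.09 ] turn 0.005
t 2.83 pos [0.5747 0.0346 0.0282] yawy 3.42 F [-0.6  0.4  0.3] open 0.0384
units [0.105 0.227 0.09 ] turn 0.005
```

View pics/w3.png

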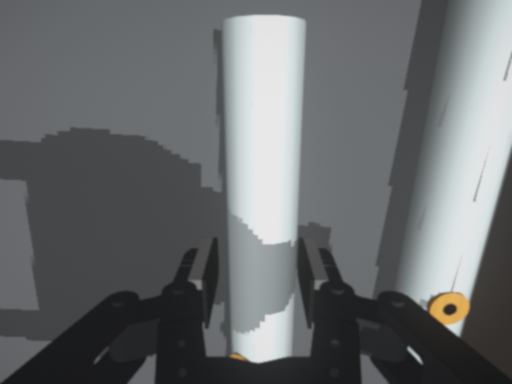

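The brass insert now shows at (238,357), left of the rod's top. I'll lift to measure it.

>>> drive_tool:
  commands: "0 -0.3 0 0 0;0 -0.9 0 0 0;0 -1.6 0 0 0;-0.2 -2 0 0 0;-0.2 -2 0 0 0;-0.2 -2 0 0 0"

```text
t: 3.33
tool_pos: [0.5747, 0.0345, 0.1101]
tool_rot: [1.166, 1.234, -1.163]
contact_force: [-0.0, -0.6, -0.5]
opening: 0.0515
```

```bash
python3 -c "
from h import *
shift([.584,.0315,.024],3.4)
im,d=ctrl.get_image('wrist');cv2.imwrite('pics/w4.png',im)
cv2.imwrite('pics/w4z.png',cv2.resize(im[:,150:450],None,fx=1.55,fy=1.55,interpolation=cv2.INTER_CUBIC))
hsv=cv2.cvtColor(im,cv2.COLOR_BGR2HSV); m=((hsv[...,1]>100)&(hsv[...,2]>120)).astype(np.uint8)
print(cv2.connectedComponentsWithStats(m)[2:])
g=im[...,0]
for v in range(60,330,15): i=np.where(g[v,180:330]>120)[0]+180; print(v,i[0] if len(i) else '',i[-1] if len(i) else '')
"
```

```text
t 3.33 pos [0.5747 0.0345 0.1101] yawy 3.42 F [-0.  -0.6 -0.5] open 0.0515
units [2.152 0.221 0.087] turn 0.004
(array([[     0,      0,    512,    384, 195955],
       [   369,    216,     25,     22,    388],
       [   237,    264,     21,     20,    265]], dtype=int32), array([[255.26310122, 191.31971116],
       [381.        , 226.65206186],
       [246.9245283 , 273.34716981]]))
60 237 287
75 237 286
90 237 286
105 237 286
120 238 286
135 238 285
150 238 285
165 238 284
180 239 284
195 240 278
210 240 277
225 240 282
240 240 282
255 240 281
270 255 281
285 180 280
300 240 280
315 240 279
```

View pics/w4z.png

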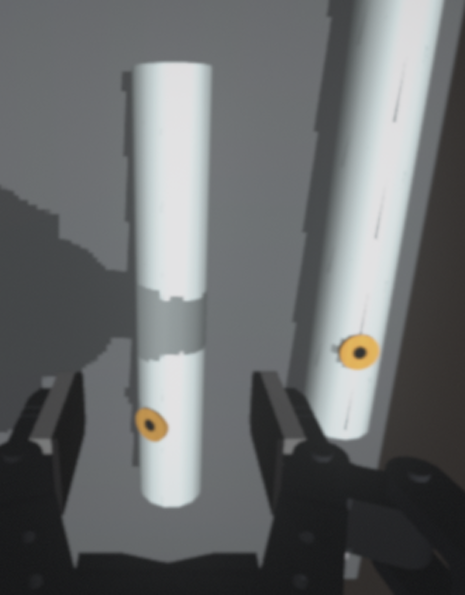

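```bash
cat >> h.py <<'E'
def rodmeas(w,edges,ins):
    """edges: (v,ul,ur); returns axis line fit and insert roll angle (deg, + = towards +x world)"""
    K,T=np.array(w["K"]),np.array(w["T"]); o=T[:3,3]
    ray=lambda u,v:(T[:3,:3]@np.linalg.solve(K,[u,v,1.]))/np.linalg.norm(np.linalg.solve(K,[u,v,1.]))
    P=[]
    for v,a,b in edges:
        d=ray(a-.5,v)+ray(b+.5,v); P.append(o+d*(.034-o[2])/d[2])
    P=np.array(P); c=np.polyfit(P[:,1],P[:,0],1)
    d=np.array([c[0],1,0])/np.hypot(c[0],1); p0=np.array([c[1],0,.034])
    r=ray(*ins); A=o-p0; q=r-d*(r@d); B=A-d*(A@d)
    a,b,cc=q@q,2*q@B,B@B-.016**2; D=b*b-4*a*cc
    s=(-b-np.sqrt(max(D,0)))/2/a; X=o+r*s; n=X-p0; n-=d*(n@d)
    side=np.array([d[1],-d[0],0])
    print("axis x=%.4f*y+%.4f yaw %.2f resid %.4f"%(c[0],c[1],np.degrees(np.arctan(-c[0])),np.std(P[:,0]-np.polyval(c,P[:,1]))),"ins",X.round(4),"roll",np.degrees(np.arctan2(n@side,n[2])).round(1))
E
python3 -c "
from h import *
w=ctrl.camera_info('wrist')
e=[(60,237,287),(75,237,286),(90,237,286),(105,237,286),(120,238,286),(135,238,285),(150,238,285),(165,238,284),(180,239,284),(225,240,282),(240,240,282),(300,240,280),(315,240,279)]
rodmeas(w,e,(246.9,273.3))
print(pix2plane(w,[(381,226.6)],.05), proj(w,[[.58,.176,.034]]))
print(pix2plane(w,[(259,41),(262,324)],.05))
"
```

```text
axis x=-0.0556*y+0.5785 yaw 3.18 resid 0.0002 ins [ 0.5698 -0.0166  0.0467] roll -37.3
[[0.65716682 0.02695365 0.05      ]] [[282.69207612 -32.65621618]]
[[ 0.56903411  0.13552624  0.05      ]
 [ 0.58312406 -0.05726332  0.05      ]]
```

>>> drive_tool:
  commands: "-0.4 0.3 0.18 -0.06 0;-0.4 0.8 0.18 -0.06 0;-0.4 1.4 0.18 -0.06 0;-0.4 1.9 0.18 -0.06 0;-0.4 2.12 0.18 -0.06 0;-0.4 2.12 0.2 -0.06 0;-0.2 2.12 0.25 -0.06 0;0 2.12 0.31 -0.06 0"

```text
t: 4.05
tool_pos: [0.5868, 0.0376, 0.0243]
tool_rot: [1.165, 1.236, -1.165]
contact_force: [-0.2, 0.1, 0.7]
opening: 0.0429
```

>>> drive_tool:
  commands: "0.1 0 0 0 0;0.15 0 0 0 0;0.2 0 0 0 0;0.2 0 0 0 0;0.4 0 0 0 0;0.4 0 0 0 0"

```text
t: 4.55
tool_pos: [0.5868, 0.0377, 0.0243]
tool_rot: [1.166, 1.236, -1.164]
contact_force: [0.1, 0.1, 3.7]
opening: 0.0312
```

>>> drive_tool:
  commands: "0.1 0 0 0 0;0 0 0 0 0;-0.1 -0.2 0 0 0;-0.2 -0.8 0 0 0;-0.2 -1.6 0 0 0;-0.2 -2.1 0 0 0;-0.2 -2.1 0 0 0"

```text
t: 5.13
tool_pos: [0.5899, 0.0375, 0.1139]
tool_rot: [1.169, 1.229, -1.158]
contact_force: [1.1, -0.3, 1.3]
opening: 0.0511
```

```bash
cat > look.py <<'E'
from h import *
import sys
n=sys.argv[1]
shift([.582,.0345,.024],3.2)
w=ctrl.camera_info('wrist')
im,d=ctrl.get_image('wrist');cv2.imwrite(f'pics/{n}.png',im)
cv2.imwrite(f'pics/{n}z.png',cv2.resize(im[:,150:450],None,fx=1.55,fy=1.55,interpolation=cv2.INTER_CUBIC))
hsv=cv2.cvtColor(im,cv2.COLOR_BGR2HSV); m=((hsv[...,1]>100)&(hsv[...,2]>120)).astype(np.uint8)
_,_,st,ce=cv2.connectedComponentsWithStats(m); L=[(s,c) for s,c in zip(st[1:],ce[1:]) if s[4]>60]
for s,c in L: print(s,c.round(1),pix2plane(w,[c],.05).round(4))
L.sort(key=lambda t:t[1][0]); ins=L[0][1]
g=im[...,0]; e=[]
for v in list(range(60,175,8))+list(range(215,335,6)):
    i=np.where(g[v,200:320]>120)[0]+200
    if len(i) and 34<i[-1]-i[0]<58 and abs(v-ins[1])>14: e.append((v,i[0],i[-1]))
rodmeas(w,e,ins)
E
python3 look.py w5
```

```text
t 5.13 pos [0.5899 0.0375 0.1139] yawy 3.43 F [ 1.1 -0.3  1.3] open 0.0511
units [ 2.246 -0.224  0.06 ] turn 0.046
[344 217  24  21 365] [355.7 226.6] [[0.6595 0.0259 0.05  ]]
[241 267  22  18 310] [251.6 275.2] [[ 0.5902 -0.0166  0.05  ]]
axis x=-0.0210*y+0.5922 yaw 1.20 resid 0.0001 ins [ 0.5902 -0.0167  0.0498] roll -8.4
```

View pics/w5z.png

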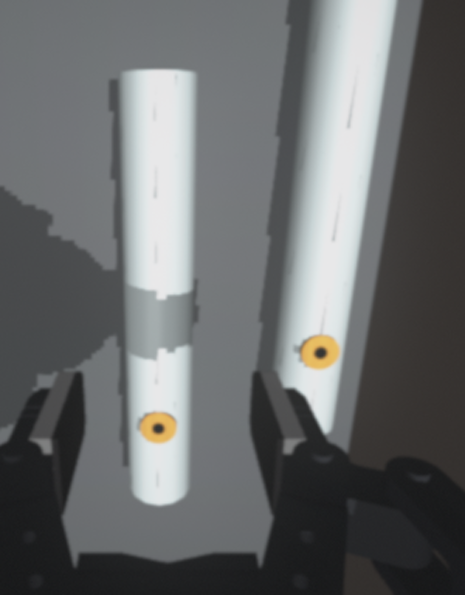

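```bash
python3 look.py w6; python3 - <<'E'
from h import *
w=ctrl.camera_info('wrist')
print(R.from_rotvec(ctrl.get_obs()['tool_rot']).as_matrix().round(4).tolist())
im=cv2.imread('pics/w6.png'); g=im[...,0]
for v in range(20,210,20):
    print(v,[int(x) for x in g[v,300:430:5]])
E
```

```text
t 5.18 pos [0.5885 0.0375 0.1113] yawy 3.42 F [ 0.2  0.4 -1.2] open 0.0515
units [ 2.182 -0.18   0.064] turn 0.045
[347 218  25  22 376] [359.  228.6] [[0.6593 0.026  0.05  ]]
[243 269  22  19 313] [253.6 277.5] [[ 0.59   -0.0166  0.05  ]]
axis x=-0.0144*y+0.5922 yaw 0.83 resid 0.0008 ins [ 0.59   -0.0168  0.0498] roll -8.9
[[0.0025, 0.9982, 0.0597], [-0.0002, 0.0597, -0.9982], [-1.0, 0.0025, 0.0003]]
20 [118, 118, 118, 118, 118, 118, 118, 117, 88, 76, 77, 109, 143, 174, 197, 216, 226, 226, 226, 226, 222, 199, 115, 116, 114, 53]
40 [120, 120, 119, 120, 119, 119, 119, 117, 77, 77, 90, 127, 164, 188, 211, 224, 228, 226, 227, 226, 215, 132, 117, 118, 77, 50]
60 [120, 120, 120, 120, 120, 120, 120, 86, 79, 79, 109, 146, 180, 203, 220, 229, 226, 229, 229, 223, 181, 119, 119, 107, 52, 51]
80 [122, 122, 121, 122, 121, 121, 116, 80, 80, 89, 128, 166, 193, 215, 227, 230, 218, 230, 228, 212, 122, 120, 118, 57, 53, 52]
100 [123, 122, 122, 121, 121, 122, 118, 81, 81, 107, 143, 183, 207, 223, 231, 231, 230, 230, 221, 149, 121, 120, 80, 55, 54, 52]
120 [122, 122, 121, 121, 121, 121, 84, 81, 85, 127, 167, 196, 217, 229, 231, 231, 231, 226, 200, 122, 121, 108, 57, 55, 54, 52]
140 [122, 122, 121, 121, 121, 114, 80, 81, 103, 146, 185, 211, 225, 232, 222, 231, 231, 217, 127, 121, 119, 60, 57, 56, 54, 53]
160 [122, 122, 122, 121, 122, 113, 82, 83, 124, 167, 200, 219, 231, 232, 232, 232, 225, 170, 122, 121, 80, 59, 57, 55, 54, 52]
180 [121, 121, 121, 121, 121, 82, 82, 97, 144, 186, 212, 226, 232, 232, 232, 229, 209, 122, 121, 109, 59, 58, 56, 54, 54, 52]
200 [120, 120, 120, 121, 104, 82, 82, 121, 167, 201, 219, 231, 232, 231, 231, 220, 137, 120, 119, 61, 58, 57, 54, 54, 52, 52]
```

```bash
python3 - <<'E'
import cv2
g=cv2.imread('pics/w6.png')[...,0]
for v in [60,90,120,150,230,255,300]:
    print(v,'L224:',g[v,224:250].tolist(),'R262:',g[v,262:288].tolist())
E
```

```text
60 L224: [81, 81, 82, 87, 101, 118, 133, 147, 159, 168, 175, 181, 188, 194, 200, 205, 211, 215, 219, 222, 224, 227, 229, 230, 230, 230] R262: [230, 230, 230, 230, 230, 229, 227, 224, 222, 219, 217, 213, 208, 198, 187, 175, 160, 142, 129, 124, 123, 122, 122, 122, 121, 121]
90 L224: [100, 87, 84, 85, 90, 104, 121, 138, 154, 165, 174, 181, 188, 194, 200, 207, 213, 216, 220, 223, 226, 228, 230, 231, 231, 232] R262: [232, 231, 231, 231, 231, 229, 227, 224, 222, 219, 216, 213, 205, 195, 182, 168, 152, 136, 127, 124, 124, 124, 124, 124, 123, 124]
120 L224: [119, 111, 97, 87, 85, 93, 111, 129, 146, 161, 172, 180, 187, 194, 200, 207, 213, 216, 220, 223, 226, 229, 231, 232, 232, 232] R262: [232, 232, 232, 232, 231, 229, 226, 223, 221, 218, 215, 209, 200, 188, 174, 158, 141, 129, 125, 124, 124, 123, 123, 123, 124, 123]
150 L224: [108, 94, 85, 84, 83, 86, 97, 117, 135, 152, 167, 177, 185, 192, 199, 206, 212, 216, 219, 223, 226, 229, 231, 232, 232, 232] R262: [233, 232, 232, 230, 229, 227, 225, 222, 219, 216, 212, 204, 193, 180, 165, 148, 133, 126, 124, 124, 124, 124, 124, 123, 123, 123]
230 L224: [119, 119, 119, 118, 112, 97, 85, 84, 96, 118, 138, 154, 162, 162, 160, 157, 156, 155, 156, 157, 159, 162, 164, 167, 169, 170] R262: [230, 230, 228, 226, 225, 222, 219, 216, 212, 204, 195, 182, 167, 149, 133, 124, 121, 121, 120, 120, 120, 120, 120, 120, 120, 120]
255 L224: [119, 119, 117, 111, 99, 89, 84, 82, 87, 102, 127, 149, 167, 181, 190, 198, 204, 211, 216, 219, 223, 227, 230, 231, 232, 232] R262: [231, 231, 229, 227, 224, 220, 216, 213, 207, 199, 188, 174, 158, 140, 128, 122, 121, 121, 120, 120, 120, 120, 120, 120, 120, 120]
300 L224: [116, 117, 117, 117, 117, 112, 100, 87, 82, 85, 99, 125, 149, 168, 182, 192, 200, 206, 213, 217, 221, 225, 227, 229, 230, 230] R262: [229, 227, 223, 221, 219, 215, 210, 204, 196, 186, 172, 155, 137, 126, 120, 118, 118, 119, 118, 118, 118, 118, 117, 118, 117, 118]
```

```bash
python3 - <<'E'
s=open('look.py').read()
a=s.index("g=im[...,0]"); b=s.index("rodmeas(w,e")
s=s[:a]+'''g=im[...,0].astype(float); e=[]
for v in list(range(60,172,6))+list(range(225,320,6)):
    r=g[v]; c=int(ins[0])+8
    if abs(v-ins[1])<14: continue
    l=c
    while r[l]>108 and l>180: l-=1
    h=c
    while r[h]>150 and h<340: h+=1
    lu=l+(108-r[l])/(r[l+1]-r[l]+1e-9); hu=h-(150-r[h])/(r[h-1]-r[h]+1e-9)
    if 30<hu-lu<60: e.append((v,lu+.5,hu-.5))
print(len(e),[tuple(np.round(x,1)) for x in e[::5]])
'''+s[b:]
s=s.replace("im,d=ctrl.get_image('wrist');cv2.imwrite(f'pics/{n}.png',im)","im=cv2.imread(f'pics/{n}.png') if len(sys.argv)>2 else ctrl.get_image('wrist')[0];cv2.imwrite(f'pics/{n}.png',im)")
open('look.py','w').write(s)
E
python3 look.py w7
```

```text
t 5.23 pos [0.5869 0.0376 0.1089] yawy 3.42 F [-0.5  0.1  1. ] open 0.0514
units [ 2.122 -0.133  0.07 ] turn 0.045
[351 220  25  22 386] [362.9 230.7] [[0.6594 0.0259 0.05  ]]
[245 271  23  19 322] [256.2 279.8] [[ 0.5901 -0.0167  0.05  ]]
28 [(np.float64(60.0), np.float64(231.8), np.float64(281.3)), (np.float64(90.0), np.float64(232.5), np.float64(280.8)), (np.float64(120.0), np.float64(233.0), np.float64(280.1)), (np.float64(150.0), np.float64(233.7), np.float64(279.3)), (np.float64(231.0), np.float64(235.6), np.float64(277.3)), (np.float64(261.0), np.float64(236.2), np.float64(276.5))]
axis x=-0.0551*y+0.5889 yaw 3.15 resid 0.0008 ins [ 0.5901 -0.0167  0.05  ] roll 1.0
```

```bash
python3 - <<'E'
from h import *
w=ctrl.camera_info('wrist'); g=cv2.imread('pics/w7.png')[...,0].astype(float); e=[]
im=g
for v in range(20,215,6):
    r=g[v]; c=int(362.9+ (230.7-v)*.18)+6
    l=c
    while r[l]>100: l-=1
    h=c
    while r[h]>150: h+=1
    lu=l+(100-r[l])/(r[l+1]-r[l]+1e-9); hu=h-(150-r[h])/(r[h-1]-r[h]+1e-9)
    e.append((v,lu+.5,hu-.5))
print(np.round(e[::6],1).tolist())
rodmeas(w,e,(362.9,230.7))
E
```

```text
[[20.0, 358.7, 411.8], [56.0, 354.2, 406.2], [92.0, 349.9, 400.5], [128.0, 345.6, 394.8], [164.0, 341.5, 389.2], [200.0, 337.4, 383.3]]
axis x=-0.0299*y+0.6588 yaw 1.71 resid 0.0000 ins [0.6574 0.0269 0.05  ] roll -2.1
```

View pics/w7.png

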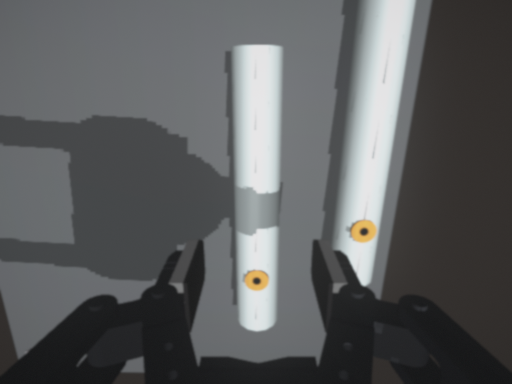

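>>> drive_tool:
  commands: "-0.2 0.5 0 0 0;-0.2 1.1 0 0 0;-0.2 1.6 0 0 0;-0.2 1.9 0 0 0;-0.1 2.08 0 0 0;0 2.08 0 0 0;0.1 2.08 0 0 0;0.15 2.08 0 0 0"

```text
t: 5.95
tool_pos: [0.5872, 0.0376, 0.0254]
tool_rot: [1.166, 1.235, -1.164]
contact_force: [-0.0, 1.0, 0.3]
opening: 0.0362
```

>>> drive_tool:
  commands: "0.2 0 0 0 0;0.2 0 0 0 0;0.4 0 0 0 0;0.6 0 0 0 0;0.6 0 0 0 0;0.6 0 0 0 0"
  newtons: 40

```text
t: 6.45
tool_pos: [0.5872, 0.0376, 0.0257]
tool_rot: [1.166, 1.235, -1.164]
contact_force: [-1.6, -0.4, 4.8]
opening: 0.0305
```

```bash
python3 - <<'E'
from h import *
shift([.5848,.0376,.024],1.71)
im=ctrl.get_image('wrist')[0]; cv2.imwrite('pics/w8.png',im)
E
```

```text
t 6.45 pos [0.5872 0.0376 0.0257] yawy 3.42 F [-1.6 -0.4  4.8] open 0.0305
units [ 0.042 -0.06  -0.003] turn 0.342
```

View pics/w8.png

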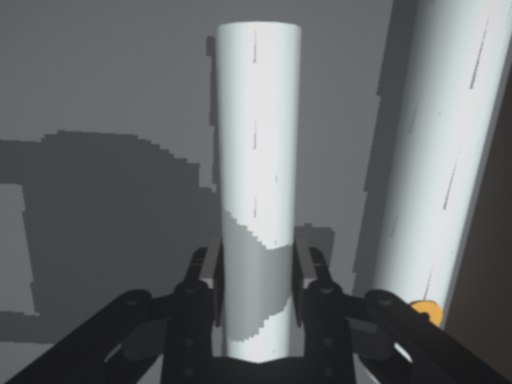

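>>> drive_tool:
  commands: "0.6 0 -0.03 0 0.17;0.6 0 -0.06 0 0.34;0.6 0 -0.06 -0.05 0.34;0.6 0 -0.055 -0.2 0.34;0.6 0 -0.05 -0.4 0.34;0.6 0 -0.045 -0.6 0.34;0.6 0 -0.04 -0.75 0.34;0.6 0 -0.038 -0.83 0.34"

```text
t: 7.17
tool_pos: [0.5839, 0.0695, 0.0257]
tool_rot: [1.186, 1.219, -1.187]
contact_force: [0.5, -7.0, 8.4]
opening: 0.0308
```

>>> drive_tool:
  commands: "0.6 0 0 0 0;0.6 0 0 0 0;0.6 0 0 0 0"

```text
t: 7.42
tool_pos: [0.5839, 0.0699, 0.0257]
tool_rot: [1.187, 1.22, -1.186]
contact_force: [0.1, -3.2, 7.5]
opening: 0.0303
```

```bash
python3 - <<'E'
from h import *
shift([.5848,.0376,.024],1.71)
w=ctrl.camera_info('wrist')
im=ctrl.get_image('wrist')[0]; cv2.imwrite('pics/w9.png',im)
g=im[...,0].astype(float)
print(proj(w,[[.58,.1775,.034],[.58,.1775,.018]]))
cv2.imwrite('pics/w9z.png',cv2.resize(im[:140,130:400],None,fx=2.9,fy=2.9,interpolation=cv2.INTER_CUBIC))
s,_=ctrl.get_image('side'); cv2.imwrite('pics/s9.png',cv2.resize(s[160:290,190:345],None,fx=4.5,fy=4.5,interpolation=cv2.INTER_CUBIC)); cv2.imwrite('pics/s9raw.png',s)
E
```

```text
t 7.42 pos [0.5839 0.0699 0.0257] yawy 1.7 F [ 0.1 -3.2  7.5] open 0.0303
units [ 0.044 -0.002  0.807] turn -0.001
[[253.58946886   2.39278176]
 [254.01549268  10.66669128]]
```

View pics/w9.png

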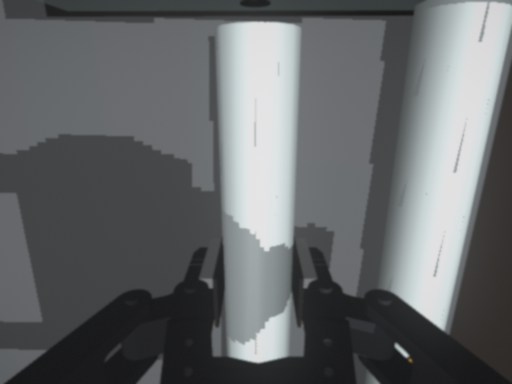

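View pics/s9.png

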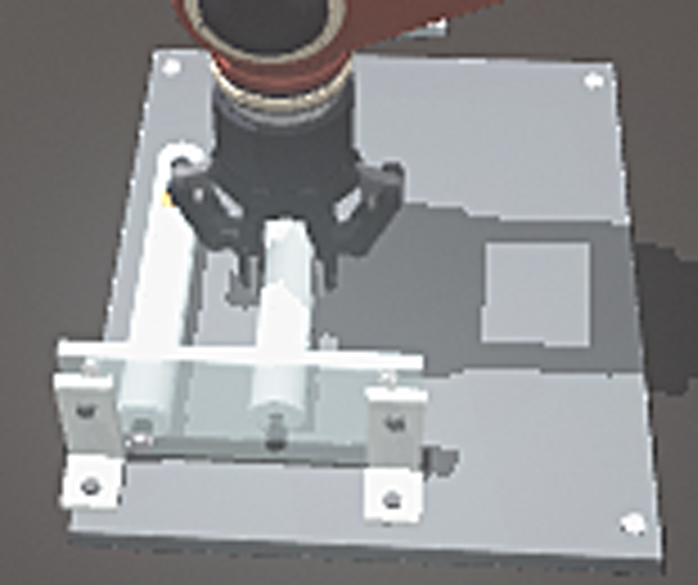

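```bash
python3 - <<'E'
from h import *
w=ctrl.camera_info('wrist'); g=cv2.imread('pics/w9.png')[...,0].astype(float)
for v in (0,1,2,3,4,5,6): print(v,g[v,230:282].astype(int).tolist())
e=[]
for v in range(40,205,6):
    r=g[v]; l=h=260
    while r[l]>105: l-=1
    while r[h]>150: h+=1
    lu=l+(105-r[l])/(r[l+1]-r[l]+1e-9); hu=h-(150-r[h])/(r[h-1]-r[h]+1e-9); e.append((v,lu+.5,hu-.5))
print(np.round(e[::5],1).tolist())
rodmeas(w,e,(259,150))
e=[]
for v in range(30,205,6):
    r=g[v]; l=h=int(470-(v-20)*.2)
    while r[l]>100: l-=1
    while r[h]>150: h+=1
    lu=l+(100-r[l])/(r[l+1]-r[l]+1e-9); hu=h-(150-r[h])/(r[h-1]-r[h]+1e-9); e.append((v,lu+.5,hu-.5))
print(np.round(e[::5],1).tolist())
rodmeas(w,e,(440,150))
for v in(1.,2.): print(pix2plane(w,[(254.5,v)],.034))
E
```

```text
0 [68, 68, 68, 69, 69, 69, 69, 69, 68, 67, 62, 56, 49, 43, 38, 35, 34, 34, 33, 34, 36, 38, 38, 39, 39, 38, 37, 35, 34, 34, 32, 33, 33, 33, 33, 34, 39, 46, 53, 58, 64, 68, 69, 68, 68, 69, 69, 69, 69, 68, 68, 68]
1 [69, 69, 69, 69, 69, 68, 69, 69, 68, 64, 55, 46, 41, 37, 35, 33, 33, 32, 32, 33, 33, 34, 35, 36, 36, 36, 35, 36, 32, 33, 34, 34, 33, 33, 32, 33, 36, 39, 44, 51, 60, 66, 68, 68, 69, 69, 69, 68, 69, 69, 68, 68]
2 [69, 69, 69, 69, 69, 69, 69, 70, 67, 61, 49, 39, 34, 34, 32, 33, 32, 33, 32, 33, 33, 33, 34, 32, 34, 34, 35, 34, 33, 33, 32, 33, 34, 32, 33, 32, 33, 35, 37, 44, 56, 65, 68, 69, 69, 68, 69, 69, 69, 69, 69, 68]
3 [69, 69, 69, 69, 70, 69, 69, 69, 68, 61, 48, 37, 34, 33, 33, 32, 33, 31, 33, 32, 35, 33, 34, 33, 33, 33, 34, 32, 33, 33, 33, 33, 32, 33, 33, 33, 34, 33, 34, 43, 56, 65, 68, 69, 69, 69, 69, 69, 69, 69, 68, 68]
4 [69, 70, 70, 69, 70, 69, 70, 69, 69, 64, 53, 42, 37, 35, 34, 34, 34, 34, 34, 33, 33, 34, 34, 34, 34, 32, 34, 34, 33, 34, 35, 33, 33, 33, 34, 35, 34, 36, 40, 49, 59, 66, 69, 69, 70, 69, 69, 70, 70, 69, 69, 68]
5 [70, 70, 70, 69, 70, 70, 70, 70, 69, 67, 61
[... 189 characters left out ...]
70, 71, 70, 70, 69, 67, 65, 61, 58, 55, 51, 50, 49, 48, 46, 44, 44, 45, 45, 44, 45, 45, 44, 44, 44, 45, 47, 48, 51, 53, 54, 57, 60, 65, 67, 69, 70, 70, 70, 71, 70, 70, 70, 70, 70, 70, 69]
[[40.0, 215.9, 298.7], [70.0, 216.6, 297.8], [100.0, 217.6, 296.8], [130.0, 218.8, 295.6], [160.0, 220.1, 294.6], [190.0, 221.0, 293.3]]
axis x=-0.0292*y+0.5865 yaw 1.67 resid 0.0000 ins [0.5835 0.1271 0.05  ] roll 2.3
[[30.0, 420.5, 509.6], [60.0, 415.5, 503.1], [90.0, 410.5, 496.6], [120.0, 405.8, 490.1], [150.0, 401.2, 483.5], [180.0, 396.5, 477.0]]
axis x=-0.0243*y+0.6613 yaw 1.39 resid 0.0001 ins [0.6502 0.1286 0.0479] roll -29.7
[[0.58031852 0.17795449 0.034     ]]
[[0.58032715 0.17763584 0.034     ]]
```

View pics/w9z.png

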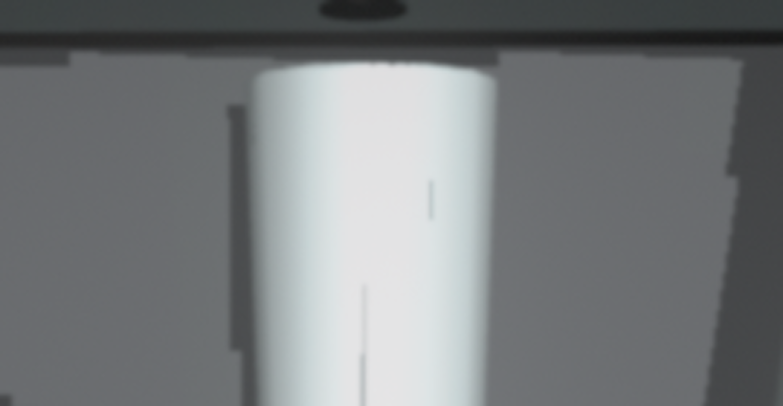

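>>> drive_tool:
  commands: "0.6 0 -0.022 0 0;0.2 0 -0.022 0 0;0.1 0 -0.022 0 0;0 0 -0.022 0 0;-0.2 -0.4 -0.022 0 0;-0.2 -1 -0.022 0 0;-0.2 -1.5 -0.022 0 0;-0.2 -1.7 -0.022 0 0"

```text
t: 8.18
tool_pos: [0.5829, 0.0709, 0.0946]
tool_rot: [1.189, 1.221, -1.185]
contact_force: [0.7, -0.8, 1.0]
opening: 0.0511
```

>>> drive_tool:
  commands: "-0.2 0 0 0 0;-0.2 0 0 0 0;-0.2 0 0 0 0"

```text
t: 8.43
tool_pos: [0.5805, 0.0707, 0.0902]
tool_rot: [1.186, 1.226, -1.189]
contact_force: [-0.4, 0.8, 0.8]
opening: 0.0512
```

```bash
python3 look.py w10; python3 -c "
from h import *
im=cv2.imread('pics/w10.png'); cv2.imwrite('pics/w10y.png',cv2.resize(im[220:350,170:420],None,fx=3,fy=3,interpolation=cv2.INTER_CUBIC))"
```

```text
t 8.43 pos [0.5805 0.0707 0.0902] yawy 1.72 F [-0.4  0.8  0.8] open 0.0512
units [1.656 0.015 0.907] turn -0.296
[365 277  26  23 332] [378.8 286.4] [[0.6608 0.0268 0.05  ]]
[248 288  24  21 369] [259.5 297.6] [[0.5841 0.0155 0.05  ]]
27 [(np.float64(60.0), np.float64(235.2), np.float64(288.6)), (np.float64(90.0), np.float64(235.7), np.float64(287.9)), (np.float64(120.0), np.float64(236.1), np.float64(286.9)), (np.float64(150.0), np.float64(236.6), np.float64(286.0)), (np.float64(249.0), np.float64(238.6), np.float64(282.6)), (np.float64(279.0), np.float64(239.1), np.float64(281.6))]
axis x=-0.0268*y+0.5851 yaw 1.53 resid 0.0000 ins [0.5841 0.0155 0.05  ] roll -2.2
```

View pics/w10.png

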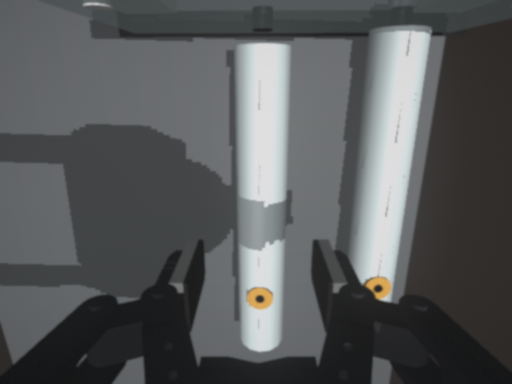

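View pics/w10y.png

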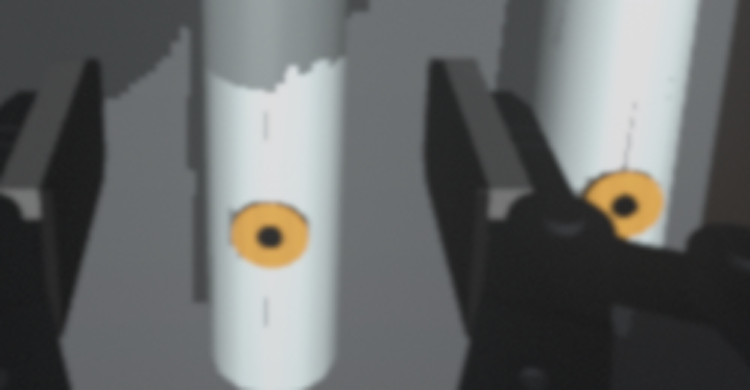

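The insert at (260,298) sits on the rod's centreline. Its roll reads the same as the fastened insert's (−2.2° against −2.1°), so it points up to within the measurement bias. The rod axis points at the hole (u≈262 for both). Now I'll re-grip at the same spot.

>>> drive_tool:
  commands: "-0.2 0.5 0 0 0;-0.2 1 0 0 0;-0.2 1.4 0 0 0;-0.1 1.68 0 0 0;0 1.68 0 0 0;0.1 1.68 0 0 0;0.15 1.68 0 0 0;0.2 1.68 0 0 0"

```text
t: 9.15
tool_pos: [0.5829, 0.0707, 0.0263]
tool_rot: [1.188, 1.222, -1.185]
contact_force: [0.1, 0.0, -0.4]
opening: 0.0343
```

>>> drive_tool:
  commands: "0.3 0 0 0 0;0.6 0 0 0 0;0.6 0 0 0 0;0.6 0 0 0 0;0.6 0 0 0 0"
  newtons: 45

```text
t: 9.57
tool_pos: [0.5829, 0.0707, 0.0267]
tool_rot: [1.188, 1.222, -1.185]
contact_force: [-1.7, -0.0, 5.3]
opening: 0.0305
```

```bash
python3 - <<'E'
from h import *
shift([.583,.0707,.0257],1.71)
w=ctrl.camera_info('wrist')
im=ctrl.get_image('wrist')[0]; cv2.imwrite('pics/w11.png',im)
g=im[...,0].astype(float)
for v in (2,3): 
    i=np.where(g[v,225:290]<51)[0]+225; print('hole',i[0],i[-1])
e=[]
for v in range(40,205,6):
    r=g[v]; l=h=260
    while r[l]>105: l-=1
    while r[h]>150: h+=1
    lu=l+(105-r[l])/(r[l+1]-r[l]+1e-9); hu=h-(150-r[h])/(r[h-1]-r[h]+1e-9); e.append((v,lu+.5,hu-.5))
print(np.round(e[::5],1).tolist())
rodmeas(w,e,(259,150))
E
```

```text
t 9.57 pos [0.5829 0.0707 0.0267] yawy 1.72 F [-1.7 -0.   5.3] open 0.0305
units [ 0.025  0.003 -0.   ] turn 0.002Traceback (most recent call last):
  File "<stdin>", line 7, in <module>
IndexError: index 0 is out of bounds for axis 0 with size 0
```

>>> drive_tool:
  commands: "0.6 0 0 -0.03 0;0.6 0 0 -0.06 0;0.6 0 0 -0.09 0;0.6 0 0 -0.12 0;0.6 0 0 -0.12 0;0.6 0 0 -0.12 0"

```text
t: 10.12
tool_pos: [0.5833, 0.0745, 0.0267]
tool_rot: [1.187, 1.219, -1.185]
contact_force: [0.4, -3.5, 5.0]
opening: 0.0303
```

```bash
python3 - <<'E'
from h import *
shift([.583,.0757,.0257],1.71)
im=ctrl.get_image('wrist')[0]; cv2.imwrite('pics/w12.png',im)
cv2.imwrite('pics/w12z.png',cv2.resize(im[:140,130:400],None,fx=2.9,fy=2.9,interpolation=cv2.INTER_CUBIC))
E
```

```text
t 10.12 pos [0.5833 0.0745 0.0267] yawy 1.73 F [ 0.4 -3.5  5. ] open 0.0303
units [ 0.025 -0.006 -0.03 ] turn 0.005
```

View pics/w12z.png

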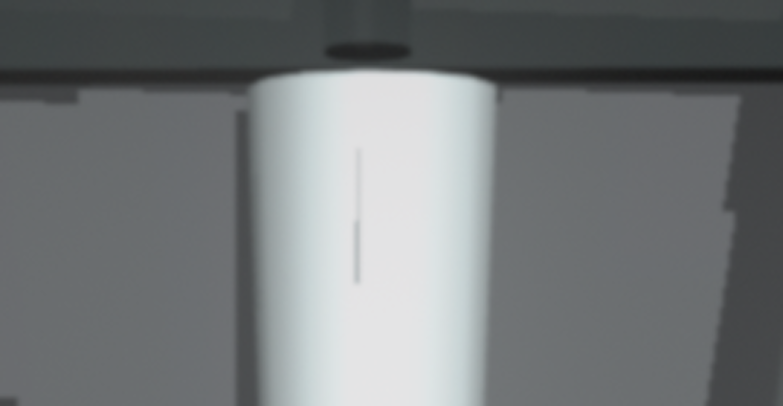

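>>> drive_tool:
  commands: "0.6 -0.01 -0.012 -0.02 0;0.6 -0.01 -0.012 -0.04 0;0.6 -0.01 -0.012 -0.06 0;0.6 -0.01 -0.012 -0.06 0;0.6 -0.01 -0.012 -0.06 0"

```text
t: 10.58
tool_pos: [0.5823, 0.0772, 0.0267]
tool_rot: [1.187, 1.22, -1.186]
contact_force: [0.3, -4.6, 5.5]
opening: 0.0305
```

```bash
python3 - <<'E'
from h import *
shift([.583,.0757,.0257],1.71)
im=ctrl.get_image('wrist')[0]; cv2.imwrite('pics/w13.png',im)
cv2.imwrite('pics/w13z.png',cv2.resize(im[:140,130:400],None,fx=2.9,fy=2.9,interpolation=cv2.INTER_CUBIC))
shift([.583,.0757,.0257],1.71)
E
```

```text
t 10.58 pos [0.5823 0.0772 0.0267] yawy 1.73 F [ 0.3 -4.6  5.5] open 0.0305
units [0.024 0.016 0.037] turn 0.004
t 10.63 pos [0.5823 0.0772 0.0267] yawy 1.74 F [ 1.1 -4.9  6.3] open 0.0303
units [0.025 0.016 0.038] turn 0.005
```

View pics/w13z.png

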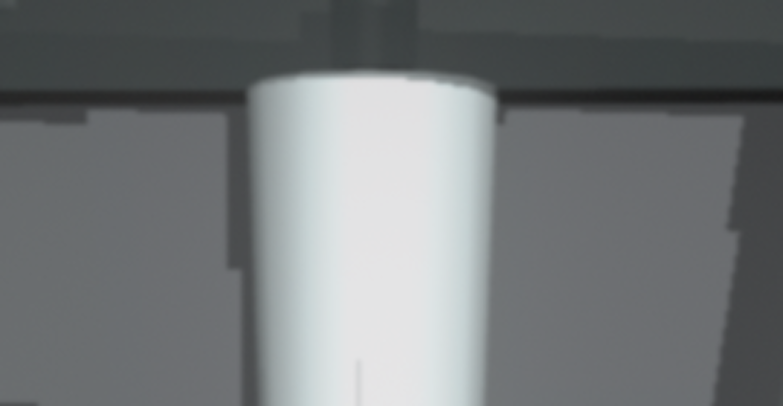

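>>> drive_tool:
  commands: "0.6 0 0 -0.01 0;0.6 0 0 -0.02 0;0.6 0 0 -0.02 0;0.6 0 0 -0.02 0"

```text
t: 10.97
tool_pos: [0.5823, 0.0779, 0.0267]
tool_rot: [1.187, 1.22, -1.186]
contact_force: [0.4, -5.2, 5.5]
opening: 0.0302
```

>>> drive_tool:
  commands: "0.6 0 0 -0.015 0;0.6 0 0 -0.03 0;0.6 0 0 -0.03 0;0.6 0 0 -0.03 0"

```text
t: 11.3
tool_pos: [0.5822, 0.0787, 0.0267]
tool_rot: [1.186, 1.22, -1.186]
contact_force: [-0.6, -6.8, 5.9]
opening: 0.03
```

>>> drive_tool:
  commands: "0.6 0 0 -0.01 0;0.6 0 0 -0.02 0;0.6 0 0 -0.02 0;0.6 0 0 -0.02 0"

```text
t: 11.63
tool_pos: [0.5823, 0.0788, 0.0267]
tool_rot: [1.185, 1.219, -1.187]
contact_force: [0.2, -7.9, 5.9]
opening: 0.0302
```

```bash
python3 - <<'E'
from h import *
im=ctrl.get_image('wrist')[0]; cv2.imwrite('pics/w14.png',im)
cv2.imwrite('pics/w14z.png',cv2.resize(im[:140,130:400],None,fx=2.9,fy=2.9,interpolation=cv2.INTER_CUBIC))
shift([.583,.0757,.0257],1.71)
E
```

```text
t 11.68 pos [0.5823 0.0788 0.0267] yawy 1.75 F [ 0.4 -9.8  6.3] open 0.0303
units [0.025 0.016 0.077] turn 0.007
```

View pics/w14z.png

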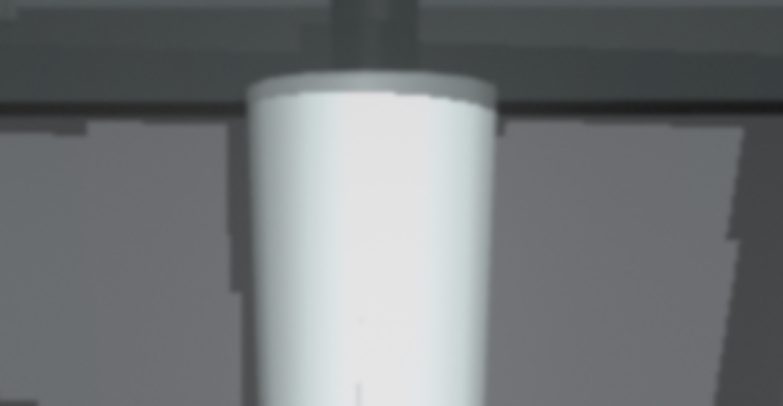

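>>> drive_tool:
  commands: "0.6 0 0 -0.01 0;0.6 0 0 -0.025 0;0.6 0 0 -0.025 0;0.6 0 0 -0.025 0;0.6 0 0 -0.025 0;0.6 0 0 -0.025 0"

```text
t: 12.18
tool_pos: [0.5822, 0.0788, 0.0266]
tool_rot: [1.183, 1.218, -1.188]
contact_force: [-0.5, -12.3, 5.7]
opening: 0.0303
```

>>> drive_tool:
  commands: "0.6 0 0 0 0;0.6 0 0 0 0;0.6 0 0 0 0"

```text
t: 12.43
tool_pos: [0.5823, 0.0788, 0.0267]
tool_rot: [1.183, 1.218, -1.188]
contact_force: [-0.3, -12.2, 6.6]
opening: 0.0304
```

>>> drive_tool:
  commands: "0.6 0 0 0 0;0.6 0 0 0 0;0.6 0 0 0 0"

```text
t: 12.68
tool_pos: [0.5822, 0.0788, 0.0267]
tool_rot: [1.183, 1.218, -1.188]
contact_force: [-0.2, -12.6, 5.7]
opening: 0.0305
```

```bash
python3 - <<'E'
from h import *
w=ctrl.camera_info('wrist')
im=ctrl.get_image('wrist')[0]; cv2.imwrite('pics/w15.png',im)
g=im[...,0].astype(float); e=[]
for v in range(46,205,6):
    r=g[v]; l=h=260
    while r[l]>105: l-=1
    while r[h]>150: h+=1
    lu=l+(105-r[l])/(r[l+1]-r[l]+1e-9); hu=h-(150-r[h])/(r[h-1]-r[h]+1e-9); e.append((v,lu+.5,hu-.5))
print(np.round(e[::5],1).tolist()); rodmeas(w,e,(259,150))
print(R.from_rotvec(ctrl.get_obs()['tool_rot']).as_matrix().round(4).tolist())
print([int(x) for x in g[8,232:290]])
F=[]
a=cv2.resize(im[:110,130:400],None,fx=2.8,fy=2.8,interpolation=cv2.INTER_CUBIC)
s,_=ctrl.get_image('side'); b=cv2.resize(s[190:270,190:310],None,fx=3.3,fy=3.3,interpolation=cv2.INTER_CUBIC)
c=np.zeros((a.shape[0]+b.shape[0],a.shape[1],3),np.uint8); c[:a.shape[0]]=a; c[a.shape[0]:,:b.shape[1]]=b
cv2.imwrite('pics/f15.png',c)
shift([.583,.0757,.0257],1.71)
E
```

```text
[[46.0, 216.5, 298.6], [76.0, 217.4, 297.8], [106.0, 218.4, 296.7], [136.0, 219.4, 295.6], [166.0, 220.6, 294.3], [196.0, 221.6, 293.0]]
axis x=-0.0289*y+0.5851 yaw 1.65 resid 0.0000 ins [0.5818 0.1359 0.05  ] roll 2.0
[[0.0022, 0.9995, 0.0306], [-0.0058, 0.0306, -0.9995], [-1.0, 0.002, 0.0059]]
[74, 73, 72, 72, 71, 72, 72, 72, 72, 72, 72, 71, 68, 67, 65, 66, 66, 66, 66, 66, 67, 67, 68, 69, 70, 71, 71, 71, 69, 68, 67, 65, 66, 65, 66, 66, 65, 65, 66, 65, 65, 68, 73, 76, 77, 77, 77, 77, 78, 77, 77, 77, 77, 77, 78, 78, 77, 78]
t 12.78 pos [0.5823 0.0788 0.0267] yawy 1.76 F [  0.3 -11.4   6.1] open 0.0303
units [0.025 0.016 0.078] turn 0.009
```

View pics/f15.png

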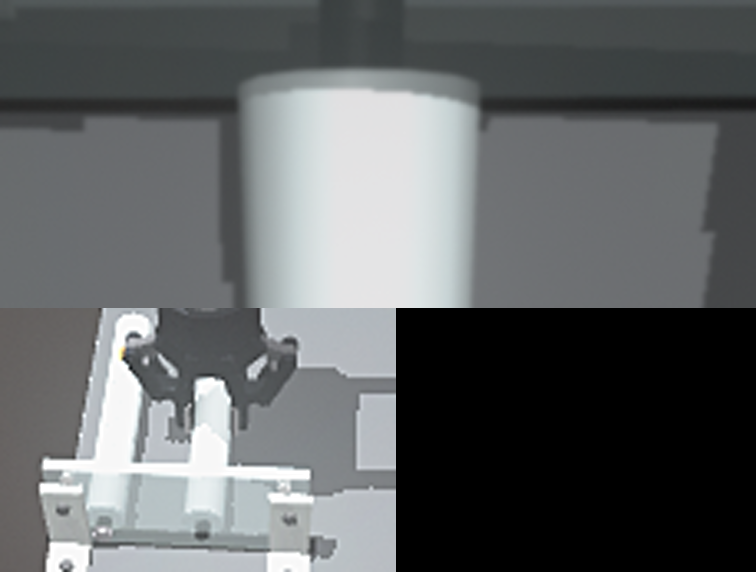

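```bash
python3 -c "
from station import ctrl
print(ctrl.finish_job())"
```

```text
the job is handed in; nothing more can be done
None
```

The rod is pressed square against the plate on the free hole with its insert facing up. I handed the job in at about 12.8 s with the gripper still holding and pushing. No verdict was reported.

I rolled the rod until the insert faced up, gripped it around the middle and slid it along the board. I let go once before the plate to check the insert, then re-gripped at the same spot, slid it to the plate and pressed.

Last checks:
- **Insert:** in the same picture it read −2.2° and the fastened rod's insert −2.1°, so the two match to within about 2°. I took this before the final grip; after that the gripper hid the insert, so I couldn't see it again.
- **Centring:** the rod's axis is about 0.4 mm from the hole's centre in the wrist picture.
- **Squareness:** the rod is turned 1.65° and the fastened rod 1.7°, so they are parallel within about 0.1°.
- **Push:** the wrist force was steady at about 12 N (readings 11.4–12.6). Dragging the rod over the board cost about 3.5–5 N, so the plate itself feels roughly 8–12 N. I couldn't measure that part separately.
- **Board contact:** the gripper presses the rod down on the board with about 6 N, and I never lifted it.
- **Other things:** I didn't touch anything else on the bench, though I took no final picture of the whole bench to confirm it.

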